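# Dip the vacuum pump's oil gauge and show the tip

### The arm

A 6-joint arm with a two-finger parallel gripper is mounted at the origin on the work surface. World frame = base frame: x ahead of the robot, y to its left, z up, the work surface at z = 0. Lengths are in m, angles in degrees, forces in N, time in s.
With the tool pointing down it reaches from about 0.25 to 0.775 m from the base axis. Payload 4 kg.
Tool frame: the origin (TCP) lies between the finger pads; the fingertips stand ctrl.finger_overhang ahead of it and the grasp point (between the pads) lies 2 mm behind it (ctrl.finger_overhang is the distance from the TCP to the fingertips, in m); z points along the fingers, x is the direction in which the jaws open and shut, and the axes are right-handed (so a half turn about z gives the same grasp; the last joint's range is limited). The gripper opens to 94 mm and grips with 3 to 60 N. Pads are 16 mm wide; open, the fingers measure 119 mm over their backs; the gripper's body (75 mm by 177 mm) begins 78 mm behind the grasp point.
Start: joints at [68.348, 4.996, 78.535, -0, 96.463, -5.907], TCP at [0.149, 0.529, 0.223] pointing down, gripper open.
Joint ranges: [-177.83, 177.83], [-43.37, 116.18], [15.69, 146.23], [-61.86, 241.86], [9.47, 152.12], [-147.06, 147.06]. Speed limits (degrees/s): [159.86, 159.86, 180, 180, 180, 180].

### API

Orientations are given as a 3x3 rotation matrix whose columns are the frame's x, y, z axes.
In Python, from station import ctrl gives the robot as it stands.
- The arm moves only by the tool move_arm, never from a script. Its argument "steps" is a list that holds one entry, the list of rows, each a list of 4 numbers: the shift along the world's x, y, z in m, then the turn about the world's z in units of 5 degrees (1.0 is 5 degrees). A call has 1 to 8 rows; each row is the pose to reach, as a shift and turn from the pose measured when the call began; what a row does not reach only later rows make up. A row lasts 1/12 s, in which the tool goes at most 41.7 mm and 7.16 degrees, less where a joint would pass 70% of its speed; a pose out of reach is approached as far as the arm can. A call with a gripper value outside its range is refused whole. "hand" is the gripper command: -1 is shut, 1 is fully open, values between are in proportion, set as the call begins (left out, the last holds). The fingers move at their own pace and stop on an object; "grip_force" is the grip in N (left out, the last holds). Time passes only in rows, so rows that repeat a pose let the fingers close. It gives the time, the measured TCP pose, the force and the opening at its end, in the units of the state.
- ctrl.read_state(): the state, without advancing time (a new reading comes with each control period).
- ctrl.capture(name): name is "scene" or "top" or "wrist"; returns the picture (400x640x3 uint8, red, green, blue); there is no depth.
- ctrl.calibration(name): a dict with "mtx" (3x3 intrinsics, pixels), "k1" (the pictures are not rectified: a ray, as slopes to the right and down, at radius r is drawn at 1 + k1 r^2 times it, then the intrinsics apply), "cam_to_world" (4x4, takes a point from camera to world coordinates). Camera axes: x right, y up, looking along -z (the intrinsics and any distortion apply to the point x, -y, -z); pixel columns grow to the right and rows downward; lengths in m; the calibration is good to about 2 mm. A picture is of the moment at which its call begins: read the wrist's pose just before it. calibration takes no time and is no camera call; for the wrist camera it gives the pose at the moment of the call.
- ctrl.hand_in(): hands the job in, once; it reports no verdict.
The state is a dict: "t": time; "joints": joint angles; "joint_vel": joint speeds; "joint_efforts": joint torques, N m; "tool_pos": TCP position; "ee_rot": TCP orientation; "ft_force": force on the tool from outside, world axes, zero at the start; "wrist_torque": the same for the moment, N m; "grip_width": finger opening in m.
Only numpy, scipy, OpenCV 4.12 (cv2) and the standard library are available. Lean on these libraries where they do the work, as an engineer would, in place of code of your own. Each camera call takes 0.05 s, during which the arm holds its last target. There are 200 camera calls.

### The job

Check the oil of the bench vacuum pump: take the red-handled gauge rod off its wooden rest, push it gently down the pump's slanted guide tube until the brass collar stops against the mouth, keep it there a moment, and draw it right out again. Finish holding the rod still and level for reading, with its tip above the middle of the white tile, some 15 cm above the bench; do not put it down or let go. Leave the bead tray, the jar and the pliers where they are.

Things in the scene. Friction and masses are not known exactly. Their poses are not given: they have to be found in the camera images.
- gauge: Loose gauge rod, 70 g. Origin on its axis, at the place to grip; the tip points to its -x. Red grip 12 wide (y) x 16 mm high (z), x -30 to +40 mm; steel rod 7 mm thick from the grip to the rounded tip at x -117, two black marks near it; brass collar 25 mm across, x -42 (stopping face) to -34. At the start it lies level, z up, axis 55 mm above the bench; grip it across y.
- tip (a point): The end of the gauge rod's steel tip, 117 mm from the gauge's origin along its -x (axes as gauge).
- collar_face (a point): The centre of the collar's stopping face, 42 mm from the gauge's origin along its -x (axes as gauge). The rod sticks out 75 mm beyond this face.
- guide_tube: Aluminium guide tube fixed on the pump. Origin: centre of the mouth's rim, 158 mm above the bench. Its z is the tube's axis, out of the mouth, 40 degrees above level, away from the oil case; the rod enters along -z. Bore 11 mm, closed 86 mm down; the top 14 mm widen as a funnel to 20 mm at the rim; rim 28 mm outside.
- pump: Vacuum pump, fixed, left or right of the tile (the rest on the other side). Origin on the bench, x to the side the tube is on, z up. Blue oil case x -160 to -40, y -110 to +10 mm, 142 high; brass stub on it at x -130, y -80, 24 mm across, to 170 high; grey motor y 10 to 150, x -180 to -65, to 140 high. Tube mouth at x 34, y -40, z 158.
- rest: Wooden rest, fixed. Origin on the bench; base x -120 to +60, 50 wide, 8 mm high. Two forks 10 mm thick: under the grip at x +33 (floor 47 high, slot 15 wide), under the rod at x -95 (floor 51.5, slot 11 wide); cheeks 4 thick rise 6 mm above the floors. The gauge lies along x, tip to -x, its origin within 7 mm of the rest's in x: lift it straight up.
- tile: The white reading tile, 90 x 90 x 8 mm, fixed flat on the bench. Origin: centre of its underside, z up.
- bead_tray: Bystander: amber open tray of beads, 70 x 70 x 24 mm, loose. Origin: centre of its underside.
- jar: Bystander: glass jar with a green cap, 48 mm in diameter, 70 mm high, loose. Origin: centre of its underside.
- pliers: Bystander: blue-handled pliers lying flat, loose, about 150 mm long (jaws to +x, x = -90 to +60 mm) and 46 mm wide, 10 mm high. Origin on the bench below the pivot.
Things that resemble listed ones, but are neither listed nor needed, are in the scene too. Several things have the shape of the gauge; the one meant has the colours described above.

How it is judged:
By the outcome, as a careful person would: the job done as asked, in the order asked, and still so for the second after the job is handed in, while the arm keeps its last pose, push and grip.
It also fails if it takes over 54 s, if anything falls off the work surface, if the arm or the gripper's body presses on something with over 40 N, if the wrist force passes 120 N, or if a joint passes its speed limit or range.

## Working session

There is one attempt and no reset: what is moved stays moved. The work goes in short steps, Python scripts to look and compute and a tool call to move; the robot and the scene stay as the last step left them, time stands still between calls to the robot, and variables do not carry over. Pictures are saved under pics/ and viewed, about 8 in all and at most 12, crops included, and the job is handed in when it is done.

Besides the shell and the picture viewer there is one more tool, called after "Call:" as name([rows], argument=value, ...), one row to a line, values as JSON. move_arm: Moves the arm, as the interface text tells. Its arguments: {"type":"object","properties":{"steps":{"type":"array","items":{"type":"array","items":{"type":"array","items":{"type":"number"}}}},"hand":{"type":"number"},"grip_force":{"type":"number"}},"required":["steps"]}

```bash
mkdir -p pics
cat > h.py <<'E'
import numpy as np, cv2
from station import ctrl
def cap(n,f):
    c=ctrl.calibration(n); im=ctrl.capture(n); cv2.imwrite(f'pics/{f}.png',im[:,:,::-1]); np.save(f'pics/{f}.npy',dict(im=im,c=c),allow_pickle=True); return im,c
def load(f):
    d=np.load(f'pics/{f}.npy',allow_pickle=True).item(); return d['im'],d['c']
def ray(c,uv):
    K=np.array(c['mtx'],float); p=cv2.undistortPoints(np.array([[uv]],float),K,np.array([c['k1'],0,0,0,0.]))[0,0]
    T=np.array(c['cam_to_world']); d=T[:3,:3]@np.array([p[0],-p[1],-1]); return T[:3,3],d/np.linalg.norm(d)
def onz(c,uv,z):
    o,d=ray(c,uv); return o+d*(z-o[2])/d[2]
def proj(c,P):
    T=np.linalg.inv(np.array(c['cam_to_world'])); q=T[:3,:3]@np.array(P)+T[:3,3]; x,y=q[0]/-q[2],-q[1]/-q[2]
    s=1+c['k1']*(x*x+y*y); K=np.array(c['mtx']); return K[0,0]*x*s+K[0,2],K[1,1]*y*s+K[1,2]
def tri(rs):
    A=np.zeros((3,3));b=np.zeros(3)
    for o,d in rs: M=np.eye(3)-np.outer(d,d);A+=M;b+=M@o
    return np.linalg.solve(A,b)
E
python3 - <<'E'
from h import *
s=ctrl.read_state(); print(s['t'],s['tool_pos'],np.round(s['ee_rot'],4).tolist(),s['grip_width'],ctrl.finger_overhang)
for n in('scene','top','wrist'):
    im,c=cap(n,n+'0'); T=np.array(c['cam_to_world']);print(n,T[:3,3],-T[:3,2],c['k1'],c['mtx'][0][0])
a=np.vstack([load('scene0')[0],load('top0')[0]])[:,:,::-1]
cv2.imwrite('pics/st.png',cv2.resize(a,(480,600),interpolation=cv2.INTER_AREA))
E
```

```text
0.0 [0.1490466  0.52890487 0.22131906] [[0.2713, 0.9625, -0.0008], [0.9625, -0.2713, -0.002], [-0.0022, -0.0002, -1.0]] 0.0940804927611522 0.017
scene [1.03395206 0.43837975 0.81198609] [-0.56863221 -0.40703678 -0.71482758] -0.04568846383268826 369.26732012434906
top [0.31134944 0.07125108 1.14708022] [ 0.16561154 -0.01412572 -0.9860899 ] -0.009873332446193971 416.7079398927137
wrist [0.08445863 0.54656414 0.38491957] [ 0.22498388 -0.06607532 -0.97211949] -0.0464484428125793 326.1095729033191
```

View pics/top0.png

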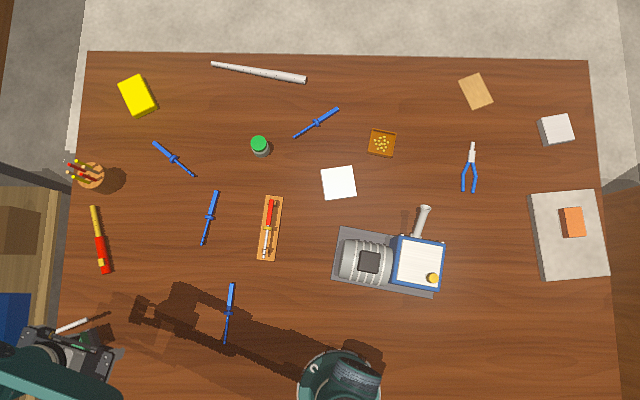

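View pics/scene0.png

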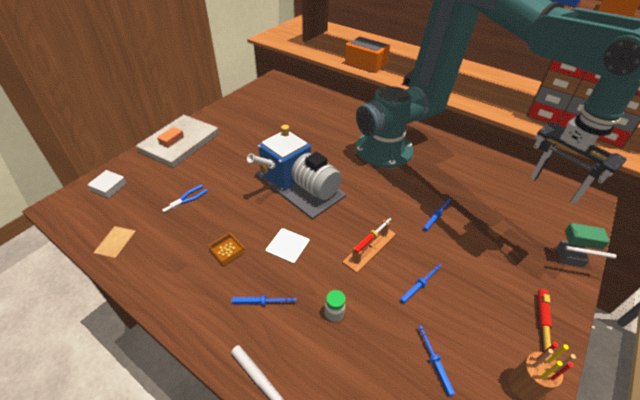

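Run:
```python
from h import *
im,c=load('top0'); s,cs=load('scene0')
a=cv2.resize(im[185:270,240:300],None,fx=5,fy=5,interpolation=cv2.INTER_CUBIC)
b=cv2.resize(im[195:300,360:450],None,fx=4.05,fy=4.05,interpolation=cv2.INTER_CUBIC)[:425]
top=np.hstack([a,b]); 
d=cv2.resize(s[115:215,240:350],None,fx=3,fy=3,interpolation=cv2.INTER_CUBIC)
cv2.imwrite('pics/crop.png',top[:,:,::-1]);print(top.shape)
# masks
hsv=cv2.cvtColor(im,cv2.COLOR_RGB2HSV).astype(int);H,S,V=hsv[...,0],hsv[...,1],hsv[...,2]
red=((H<6)|(H>174))&(S>180)&(V>120); red[:,:240]=0;red[:,300:]=0
ys,xs=np.nonzero(red); print('red',len(xs),xs.min(),xs.max(),ys.min(),ys.max())
p=np.array([onz(c,(x,y),.055)[:2] for x,y in zip(xs,ys)]); m=p.mean(0); w,v=np.linalg.eigh(np.cov(p.T)); ax=v[:,1]*np.sign(v[0,1]); t=(p-m)@ax
print('red grip centre',m,'axis',ax,np.degrees(np.arctan2(ax[1],ax[0])),'t',t.min(),t.max())
# tile
for nm,I,C in(('top',im,c),('scene',s,cs)):
    h=cv2.cvtColor(I,cv2.COLOR_RGB2HSV); wm=((h[...,1]<40)&(h[...,2]>200)).astype(np.uint8)
    n,l,st,ce=cv2.connectedComponentsWithStats(wm)
    for i in range(1,n):
        if st[i,4]>250: print(nm,'white',st[i],ce[i],onz(C,ce[i],.008)[:2], onz(C,ce[i],.142)[:2])
# rest wood: 
wood=(H>8)&(H<20)&(S>120)&(V>170); wood[:,:245]=0;wood[:,295:]=0;wood[:185]=0;wood[270:]=0
ys,xs=np.nonzero(wood); print('wood',len(xs))
if len(xs)>50:
    r=cv2.minAreaRect(np.array([onz(c,(x,y),.008)[:2]*1000 for x,y in zip(xs,ys)],np.float32));print(r)
```

```text
(425, 664, 3)
red 114 265 273 138 225
red grip centre [0.46748336 0.18725547] axis [ 0.99994072 -0.01088843] -0.6238732533938022 t -0.037025190380097724 0.20046203374759125
top white [ 83   0  36  47 635] [99.42519685 18.92125984] [1.04528777 0.71635804] [0.95894816 0.64046845]
top white [191   0  33  26 419] [208.52505967   9.65393795] [1.08159668 0.39385401] [0.99098574 0.3559034 ]
top white [ 241    0  114   54 2356] [299.57003396  28.33234295] [1.02573804 0.11980818] [0.94169824 0.11409598]
top white [ 361    0  124   56 1954] [422.66581372  18.46519959] [ 1.06648571 -0.2502191 ] [ 0.97765241 -0.21240174]
top white [481   0  73  29 864] [521.03587963   9.63541667] [ 1.1036769  -0.55260706] [ 1.01046847 -0.47921715]
top white [ 563    0   58   53 1171] [596.84799317  28.02903501] [ 1.04845913 -0.78162014] [ 0.96174645 -0.68128942]
top white [211  61  95  22 458] [263.65938865  71.37554585] [0.88609885 0.22201074] [0.81848603 0.20427556]
top white [ 65  80  18  73 588] [ 73.39285714 120.72619048] [0.72638441 0.75811474] [0.67756021 0.67731294]
top white [541 113  34  31 720] [557.5
[... 730 characters left out ...]
639] [ 0.33790776 -0.18233989]
scene white [ 89 170  34  22 399] [105.28070175 180.71428571] [ 0.71041824 -0.65011974] [ 0.76434147 -0.46870002]
scene white [266 229  43  34 858] [287.3006993  244.86363636] [0.55856174 0.0030667 ] [0.63779483 0.07562013]
scene white [ 56 326  41  39 405] [ 77.47407407 343.99753086] [ 1.06673627 -0.19691765] [ 1.06127214 -0.09103292]
scene white [  76  346   78   54 1021] [115.80705191 377.30264447] [ 1.05610361 -0.06210453] [1.05241162 0.02131096]
scene white [232 346  50  54 605] [255.72231405 372.88264463] [0.8688202 0.1690135] [0.89634265 0.21390865]
wood 654
((429.4983215332031, 190.7613983154297), (49.37180709838867, 178.525634765625), 83.8580322265625)
```

View pics/crop.png

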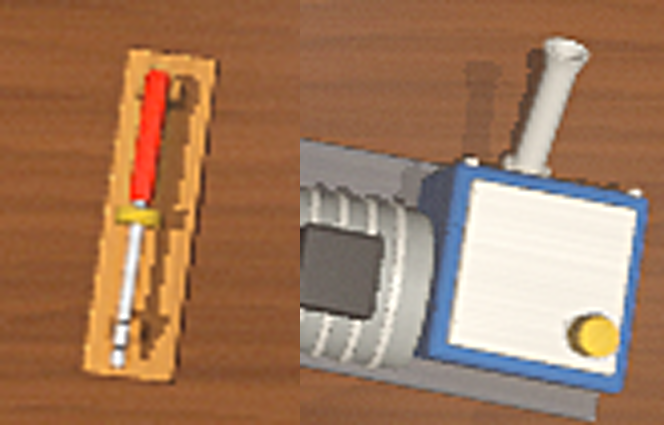

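Run:
```python
from h import *
im,c=load('top0'); s,cs=load('scene0')
hsv=cv2.cvtColor(im,cv2.COLOR_RGB2HSV).astype(int);H,S,V=hsv[...,0],hsv[...,1],hsv[...,2]
def fit(mask,z):
    ys,xs=np.nonzero(mask);p=np.array([onz(c,(x,y),z)[:2] for x,y in zip(xs,ys)]); m=p.mean(0); w,v=np.linalg.eigh(np.cov(p.T)); ax=v[:,1]*np.sign(v[0,1]); t=(p-m)@ax
    return len(xs),m,np.degrees(np.arctan2(ax[1],ax[0])),t.min(),t.max(),m+ax*(t.max()+t.min())/2
red=((H<6)|(H>174))&(S>180)&(V>120); k=np.zeros_like(red);k[190:240,255:285]=1
print('red',fit(red&k,.062))
yel=(H>22)&(H<32)&(S>130); k=np.zeros_like(red);k[225:245,258:276]=1
print('collar',fit(yel&k,.06))
st=(S<60)&(V>150); k=np.zeros_like(red);k[230:262,256:275]=1; print('rod',fit(st&k,.0575))
# case white top in both
for nm,I,C,box in(('top',im,c,(225,300,385,450)),('scene',s,cs,(120,175,250,315))):
    h=cv2.cvtColor(I,cv2.COLOR_RGB2HSV); m=((h[...,1]<40)&(h[...,2]>190)).astype(np.uint8); k=np.zeros_like(m);k[box[0]:box[1],box[2]:box[3]]=1;m*=k
    n,l,st_,ce=cv2.connectedComponentsWithStats(m);i=1+st_[1:,4].argmax()
    ys,xs=np.nonzero(l==i);P=np.array([onz(C,(x,y),.142)[:2]*1000 for x,y in zip(xs,ys)],np.float32)
    if nm=='top': print(nm,'case',cv2.minAreaRect(P))
    b=((h[...,0]>100)&(h[...,0]<125)&(h[...,1]>120)).astype(np.uint8)*k
    if nm=='top':
        b=((b|m)>0).astype(np.uint8); n,l,st_,ce=cv2.connectedComponentsWithStats(b);i=1+st_[1:,4].argmax();ys,xs=np.nonzero(l==i);P=np.array([onz(C,(x,y),.142)[:2]*1000 for x,y in zip(xs,ys)],np.float32);print('blue+white',cv2.minAreaRect(P))
a=cv2.resize(s[140:190,235:305],None,fx=8,fy=8,interpolation=cv2.INTER_CUBIC)
b=cv2.resize(im[198:243,400:440],None,fx=9,fy=9,interpolation=cv2.INTER_CUBIC)[:400]
b=cv2.copyMakeBorder(b,0,0,0,0,0);cv2.imwrite('pics/mouth.png',cv2.copyMakeBorder(np.hstack([a[:400],b]),0,0,0,0,0)[:,:,::-1][:, :800])
```

```text
red (113, array([0.46471808, 0.18635075]), np.float64(-5.871666077610972), np.float64(-0.03486174038526757), np.float64(0.0340598718058052), array([0.46431925, 0.18639176]))
collar (16, array([0.42278248, 0.19241388]), np.float64(88.92026886203405), np.float64(-0.0083864329867224), np.float64(0.009735025121596337), array([0.42279519, 0.19308806]))
rod (60, array([0.38262617, 0.19594922]), np.float64(-6.534628248434746), np.float64(-0.036396729153354304), np.float64(0.03492450580944723), array([0.38189484, 0.19603299]))
top case ((334.4261779785156, -185.1470947265625), (98.60698699951172, 98.07516479492188), 79.49673461914062)
blue+white ((335.9970703125, -183.0226593017578), (113.59956359863281, 118.81490325927734), 79.40479278564453)
```

Call:
move_arm([
  [[0.04,-0.04,0,1],[0.08,-0.08,0,1.94],[0.11,-0.11,0,1.94],[0.14,-0.14,0,1.94],[0.17,-0.17,0,1.94],[0.2,-0.2,0,1.94],[0.23,-0.25,0,1.94],[0.26,-0.29,0,1.94]],
])

```text
t: 0.82
tool_pos: [0.3758, 0.2833, 0.2213]
ee_rot: [[0.105, 0.994, -0.001], [0.994, -0.105, -0.002], [-0.002, -0.0, -1.0]]
ft_force: [-0.1, -0.3, 0.7]
grip_width: 0.0941
```

View pics/mouth.png

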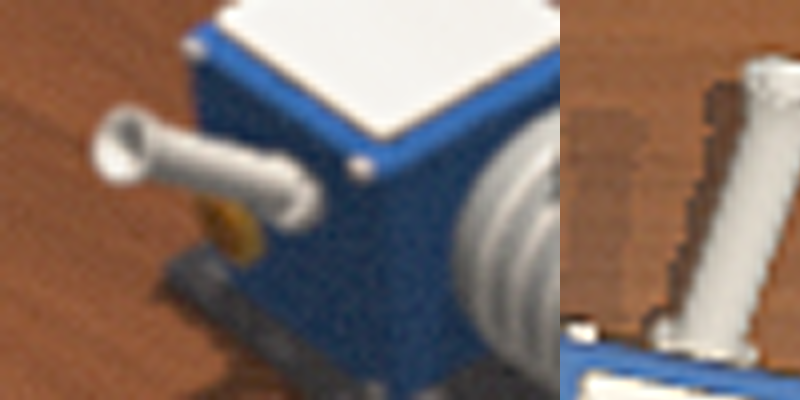

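Call:
move_arm([
  [[0.03,-0.035,-0.01,0],[0.06,-0.065,-0.04,0],[0.084,-0.096,-0.07,0],[0.084,-0.096,-0.09,0],[0.084,-0.096,-0.09,0],[0.084,-0.096,-0.09,0]],
], hand=0)

```text
t: 1.32
tool_pos: [0.4584, 0.1862, 0.1287]
ee_rot: [[0.108, 0.994, -0.007], [0.994, -0.108, -0.003], [-0.004, -0.007, -1.0]]
ft_force: [0.2, -0.2, 0.3]
grip_width: 0.0574
```

Run:
```python
from h import *
im,c=load('top0'); s,cs=load('scene0')
print(onz(c,(425.4,207.5),.158),onz(cs,(250.5,158),.158),tri([ray(c,(425.4,207.5)),ray(cs,(250.5,158))]))
print('pred',proj(c,(.4687,-.1987,.158)),proj(cs,(.4687,-.1987,.158)))
st=ctrl.read_state();print(st['tool_pos'])
im,cw=cap('wrist','w1'); print(proj(cw,(.46,.187,.055)),proj(cw,(.4176,.1915,.055)))
```

```text
[ 0.46645153 -0.19893223  0.158     ] [ 0.4656845  -0.19934844  0.158     ] [ 0.46631485 -0.19870062  0.15871171]
pred (np.float64(425.2754324369063), np.float64(206.57792098944324)) (np.float64(249.93586769046584), np.float64(158.61182414615587))
[0.45838378 0.18620891 0.1287343 ]
(np.float64(325.20146836002976), np.float64(218.5466068283675)) (np.float64(325.20689151510595), np.float64(162.10622200049107))
```

View pics/w1.png

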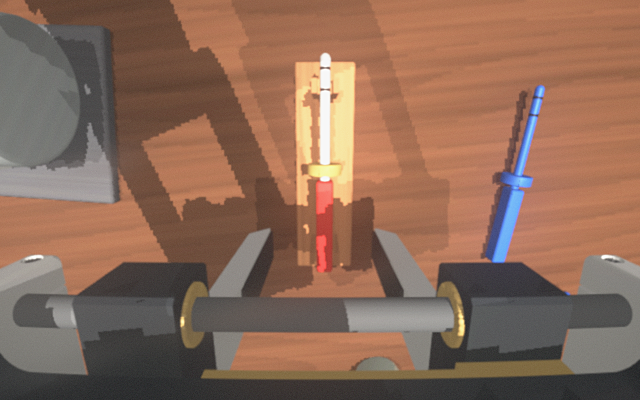

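Call:
move_arm([
  [[0.0016,0.0008,-0.035,0],[0.0016,0.0008,-0.06,0],[0.0016,0.0008,-0.0755,0],[0.0016,0.0008,-0.0755,0],[0.0016,0.0008,-0.0755,0]],
])

```text
t: 1.78
tool_pos: [0.4611, 0.1896, 0.057]
ee_rot: [[0.104, 0.995, -0.001], [0.995, -0.104, -0.001], [-0.001, -0.001, -1.0]]
ft_force: [0.2, 0.3, 0.5]
grip_width: 0.047
```

Call:
move_arm([
  [[0,0,0,0],[0,0,0,0],[0,0,0,0],[0,0,0,0],[0,0,0,0],[0,0,0,0]],
], hand=-1, grip_force=8)

```text
t: 2.28
tool_pos: [0.4613, 0.1888, 0.0576]
ee_rot: [[0.104, 0.995, -0.001], [0.995, -0.104, -0.003], [-0.003, -0.0, -1.0]]
ft_force: [-0.9, -0.6, 1.8]
grip_width: 0.0115
```

Call:
move_arm([
  [[0,0,0,0],[0,0,0,0],[-0.001,-0.0015,-0.0045,0],[-0.001,-0.0015,-0.0045,0],[-0.001,-0.0015,-0.0045,0],[-0.001,-0.0015,-0.0045,0]],
], hand=-0.5)

```text
t: 2.78
tool_pos: [0.46, 0.1872, 0.0527]
ee_rot: [[0.104, 0.995, -0.001], [0.995, -0.104, -0.003], [-0.003, -0.001, -1.0]]
ft_force: [0.4, 0.2, 0.3]
grip_width: 0.0234
```

Call:
move_arm([
  [[0,0,0,0],[0,0,0,0],[0,0,0,0],[0,0,0,0],[0,0,0,0],[0,0,0,0]],
], hand=-1, grip_force=8)

```text
t: 3.28
tool_pos: [0.46, 0.1872, 0.0527]
ee_rot: [[0.104, 0.995, -0.001], [0.995, -0.104, -0.003], [-0.003, -0.001, -1.0]]
ft_force: [0.2, -0.2, 0.2]
grip_width: 0.0117
```

Call:
move_arm([
  [[0,0,0.01,0],[0,0,0.03,0],[0,0,0.06,0],[0,0,0.09,0],[0.02,-0.02,0.1,0],[0.05,-0.05,0.1,-0.4],[0.08,-0.08,0.1,-0.9],[0.1,-0.11,0.1,-0.9]],
])

```text
t: 3.95
tool_pos: [0.5621, 0.0763, 0.1543]
ee_rot: [[0.182, 0.983, 0.002], [0.983, -0.182, -0.003], [-0.002, 0.002, -1.0]]
ft_force: [-0.3, -0.3, 0.2]
grip_width: 0.0119
```

Call:
move_arm([
  [[0.02,-0.036,0,0],[0.04,-0.072,0,0],[0.05,-0.11,0,0],[0.06,-0.15,0,0],[0.07,-0.19,0,0],[0.07,-0.23,-0.005,0],[0.07,-0.27,-0.01,0],[0.07,-0.29,-0.015,0]],
])

```text
t: 4.62
tool_pos: [0.6316, -0.2189, 0.1396]
ee_rot: [[0.186, 0.983, 0.002], [0.983, -0.186, -0.005], [-0.005, 0.003, -1.0]]
ft_force: [0.4, 0.3, -0.4]
grip_width: 0.0118
```

Run:
```python
from h import *
s=ctrl.read_state(); R=np.array(s['ee_rot']);print(s['t'],s['tool_pos'],np.degrees(np.arctan2(R[1,0],R[0,0]))-90,s['ft_force'],s['grip_width'])
u=np.array([.983,-.183]);M=np.array([.4665,-.1988])
print('target',M+157*u/1000,M+117*u/1000)
```

```text
4.6167 [ 0.63161704 -0.21890132  0.1395896 ] -10.706353101509421 [ 0.41593174  0.28556418 -0.42877902] 0.01178171785062908
target [ 0.620831 -0.227531] [ 0.581511 -0.220211]
```

Call:
move_arm([
  [[-0.005,-0.004,-0.003,0],[-0.011,-0.0086,-0.0066,0],[-0.011,-0.0086,-0.0066,0],[-0.011,-0.0086,-0.0066,0]],
])

```text
t: 4.95
tool_pos: [0.6203, -0.226, 0.1333]
ee_rot: [[0.185, 0.983, 0.002], [0.983, -0.185, -0.004], [-0.004, 0.002, -1.0]]
ft_force: [0.1, 0.3, -0.2]
grip_width: 0.0124
```

Run:
```python
from h import *
s=ctrl.read_state();print(s['t'],s['tool_pos'])
im,cw=cap('wrist','w2'); im2,c2=cap('scene','s2')
g=np.array(s['tool_pos'])+[0,0,.002];u=np.array([.983,-.183,0])
print('tip pred',proj(cw,g-.117*u),proj(c2,g-.117*u),'mouth pred',proj(cw,(.4665,-.1988,.158)),'scene',proj(c2,g),proj(c2,g+.04*u))
a=cv2.resize(im2[120:220,190:310],None,fx=4,fy=4,interpolation=cv2.INTER_CUBIC)
b=cv2.resize(im[40:240,220:420],None,fx=2,fy=2,interpolation=cv2.INTER_CUBIC)
cv2.imwrite('pics/c2.png',np.hstack([b[:,:320],a])[:,:,::-1])
```

```text
4.95 [ 0.62030813 -0.22597202  0.13328344]
tip pred (np.float64(323.94860186705284), np.float64(12.207909022403754)) (np.float64(240.45726365100933), np.float64(170.61491510841964)) mouth pred (np.float64(320.0017802632414), np.float64(-120.99430608219464)) scene (np.float64(204.654957631412), np.float64(189.68074108692207)) (np.float64(191.52503037285024), np.float64(196.69475482669935))
```

View pics/c2.png

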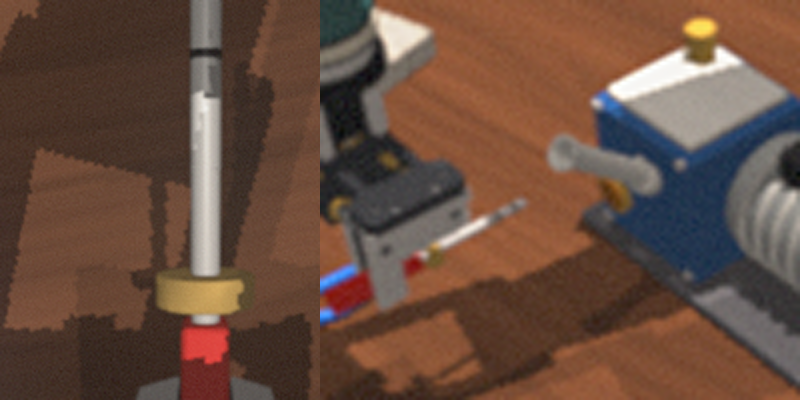

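Call:
move_arm([
  [[-0.01,0.001,0,0],[-0.025,0.0035,0,0],[-0.0388,0.0058,0,0],[-0.0388,0.0058,0,0],[-0.0388,0.0058,0,0]],
], grip_force=5)

```text
t: 5.47
tool_pos: [0.5827, -0.2187, 0.1347]
ee_rot: [[0.182, 0.983, 0.005], [0.983, -0.182, -0.005], [-0.004, 0.005, -1.0]]
ft_force: [-0.5, -0.0, -1.1]
grip_width: 0.0119
```

Call:
move_arm([
  [[-0.0012,-0.001,0.007,0],[-0.0023,-0.0008,0.0164,0],[-0.0041,-0.0004,0.0256,0],[-0.0068,0.0001,0.0344,0],[-0.0101,0.0007,0.0429,0],[-0.0142,0.0014,0.0509,0],[-0.0188,0.0023,0.0586,0],[-0.0188,0.0023,0.0586,0]],
])

```text
t: 6.13
tool_pos: [0.5639, -0.2168, 0.1962]
ee_rot: [[0.182, 0.983, 0.008], [0.983, -0.182, -0.007], [-0.005, 0.009, -1.0]]
ft_force: [0.6, 0.6, -0.3]
grip_width: 0.0117
```

```bash
cat > look.py <<'E'
import sys
from h import *
def sz(p):
    u=np.array([.983,-.183]);M=np.array([.4665,-.1988]);q=np.array(p[:2])-M
    return (q@u*1000).round(1),(q@[.183,.983]*1000).round(1),round(1000*p[2]+2,1)
if __name__=='__main__':
    s=ctrl.read_state();R=np.array(s['ee_rot']);print(s['t'],np.round(s['tool_pos'],4),'s,lat,zaxis',sz(s['tool_pos']),'yaw',np.degrees(np.arctan2(R[1,0],R[0,0]))-90,np.round(s['ft_force'],2),s['grip_width'])
    n=sys.argv[1]
    im2,c2=cap('scene','s'+n);im,cw=cap('wrist','w'+n)
    g=np.array(s['tool_pos'])+[0,0,.002];u=np.array([.983,-.183,0])
    for th in map(float,sys.argv[2:]):
        t=np.radians(th); P=g-.117*(u*np.cos(t)+np.array([0,0,np.sin(t)])); print(th,'tip scene',np.round(proj(c2,P),1),'wrist',np.round(proj(cw,P),1))
    a=cv2.resize(im2[100:200,190:310],None,fx=4,fy=4,interpolation=cv2.INTER_CUBIC)
    b=cv2.resize(im[0:200,240:400],None,fx=2,fy=2,interpolation=cv2.INTER_CUBIC)
    cv2.imwrite(f'pics/c{n}.png',np.hstack([b,a])[:,:,::-1])
E
python3 look.py 3 20 30 40
```

```text
6.1333 [ 0.5639 -0.2168  0.1962] s,lat,zaxis (np.float64(99.0), np.float64(0.1), np.float64(198.2)) yaw -10.51529959679317 [ 0.58  0.59 -0.31] 0.011720517052793825
20.0 tip scene [253.6 156.6] wrist [324.2  47.5]
30.0 tip scene [251.9 162.9] wrist [324.2  68.5]
40.0 tip scene [249.2 169.2] wrist [324.2  90.4]
```

View pics/c3.png

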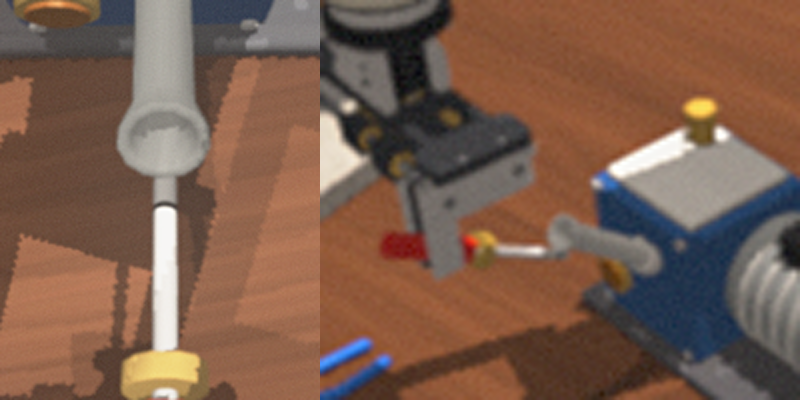

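Call:
move_arm([
  [[-0.003,0.0006,0.0027,0],[-0.0052,0.001,0.005,0],[-0.0082,0.0015,0.0085,0],[-0.0111,0.002,0.0117,0],[-0.0111,0.002,0.0117,0],[0.005,-0.001,0.0117,0],[0.025,-0.0045,0.02,0],[0.025,-0.0045,0.035,0]],
])

```text
t: 6.9
tool_pos: [0.5896, -0.2209, 0.2258]
ee_rot: [[0.182, 0.983, 0.001], [0.983, -0.182, -0.003], [-0.003, 0.002, -1.0]]
ft_force: [0.6, -0.8, -1.4]
grip_width: 0.012
```

Call:
move_arm([
  [[0,0,0.008,0],[-0.01,0.002,0.012,0],[-0.012,0.0022,0.012,0],[-0.012,0.0022,0.012,0],[-0.012,0.0022,0.012,0]],
])

```text
t: 7.32
tool_pos: [0.5768, -0.2185, 0.2375]
ee_rot: [[0.182, 0.983, 0.001], [0.983, -0.182, -0.003], [-0.003, 0.001, -1.0]]
ft_force: [0.5, 0.7, 0.0]
grip_width: 0.0118
```

```bash
python3 look.py 4 35 40 45
```

```text
7.3167 [ 0.5768 -0.2185  0.2375] s,lat,zaxis (np.float64(112.0), np.float64(0.8), np.float64(239.5)) yaw -10.503846584485814 [0.49 0.66 0.02] 0.011773759872507592
35.0 tip scene [245.3 156.7] wrist [324.1  80.1]
40.0 tip scene [243.9 159.9] wrist [324.   91.1]
45.0 tip scene [242.2 163.1] wrist [324.  102.1]
```

View pics/c4.png

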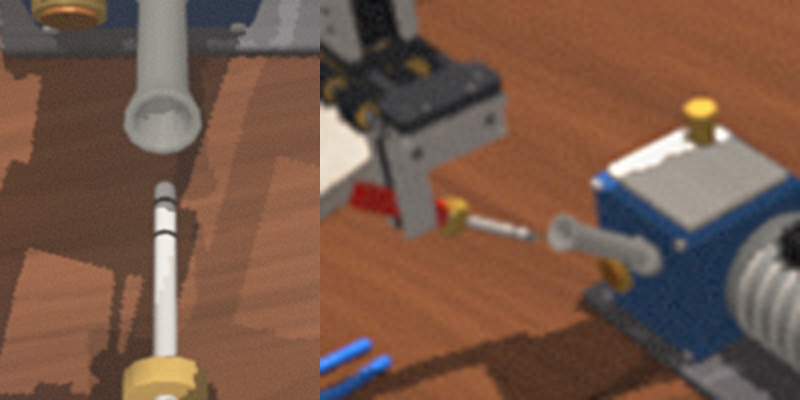

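Call:
move_arm([
  [[-0.008,0.001,0,0],[-0.0147,0.002,0,0],[-0.0147,0.002,0,0],[-0.0185,0.0027,-0.0032,0],[-0.0223,0.0034,-0.0064,0],[-0.026,0.0041,-0.0097,0],[-0.0298,0.0048,-0.0129,0],[-0.0298,0.0048,-0.0129,0]],
])

```text
t: 8.08
tool_pos: [0.5462, -0.2134, 0.2233]
ee_rot: [[0.182, 0.983, -0.001], [0.983, -0.182, -0.002], [-0.002, -0.001, -1.0]]
ft_force: [-1.0, -0.3, -0.9]
grip_width: 0.0122
```

```bash
python3 look.py 5 35 40 45
```

```text
8.0833 [ 0.5462 -0.2134  0.2233] s,lat,zaxis (np.float64(81.1), np.float64(0.2), np.float64(225.3)) yaw -10.502639772875327 [-1.04 -0.34 -0.89] 0.012207338835261787
35.0 tip scene [254.7 156. ] wrist [324.1  79.9]
40.0 tip scene [253.2 159.2] wrist [324.1  90.8]
45.0 tip scene [251.6 162.3] wrist [324.  101.8]
```

View pics/c5.png

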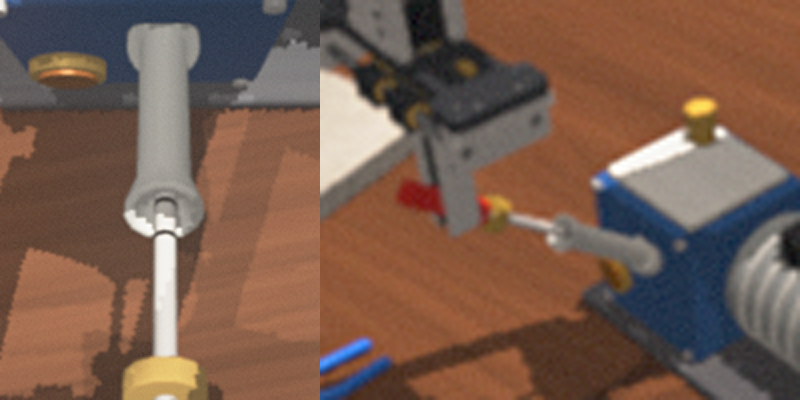

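Call:
move_arm([
  [[-0.0046,0.0008,-0.0032,0],[-0.0083,0.0015,-0.0064,0],[-0.0121,0.0022,-0.0096,0],[-0.0159,0.0029,-0.0129,0],[-0.0196,0.0036,-0.0161,0],[-0.0234,0.0043,-0.0193,0],[-0.0271,0.005,-0.0225,0],[-0.0271,0.005,-0.0225,0]],
])

```text
t: 8.85
tool_pos: [0.519, -0.2084, 0.2008]
ee_rot: [[0.182, 0.983, -0.001], [0.983, -0.182, -0.002], [-0.002, -0.001, -1.0]]
ft_force: [0.4, -0.2, -1.3]
grip_width: 0.0117
```

```bash
python3 look.py 6 40 | head -1
```

```text
8.85 [ 0.519  -0.2084  0.2008] s,lat,zaxis (np.float64(53.3), np.float64(0.2), np.float64(202.8)) yaw -10.509290424135997 [ 0.38 -0.23 -1.32] 0.01171903861084724
```

Call:
move_arm([
  [[-0.0045,0.0008,-0.0039,0],[-0.009,0.0017,-0.0077,0],[-0.0135,0.0025,-0.0116,0],[-0.0173,0.0032,-0.0148,0],[-0.0188,0.0035,-0.0161,0],[-0.0188,0.0035,-0.0161,0]],
])

```text
t: 9.45
tool_pos: [0.5003, -0.2049, 0.1849]
ee_rot: [[0.182, 0.983, -0.001], [0.983, -0.182, -0.002], [-0.002, -0.0, -1.0]]
ft_force: [-0.2, -0.2, 0.1]
grip_width: 0.0119
```

Call:
move_arm([
  [[-0.0008,0.0001,-0.0006,0],[-0.0015,0.0003,-0.0013,0],[-0.0023,0.0004,-0.0019,0],[-0.0023,0.0004,-0.0019,0]],
])

```text
t: 9.78
tool_pos: [0.4989, -0.2047, 0.1839]
ee_rot: [[0.182, 0.983, 0.002], [0.983, -0.182, -0.003], [-0.003, 0.003, -1.0]]
ft_force: [2.7, -0.0, 2.3]
grip_width: 0.012
```

```bash
python3 look.py 7 40
```

```text
9.7833 [ 0.4989 -0.2047  0.1839] s,lat,zaxis (np.float64(33.0), np.float64(0.1), np.float64(185.9)) yaw -10.50596828825833 [ 2.69 -0.02  2.32] 0.011990378801136028
40.0 tip scene [267.5 162.8] wrist [324.   91.2]
```

View pics/c7.png

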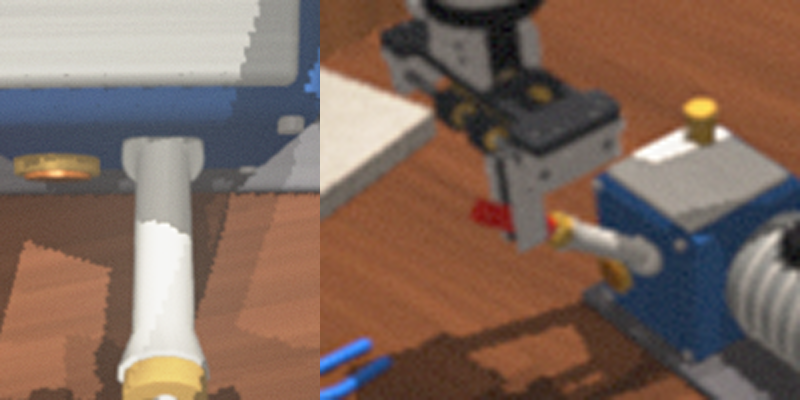

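Call:
move_arm([
  [[-0.001,0.0002,-0.0008,0],[-0.001,0.0002,-0.0008,0],[-0.001,0.0002,-0.0008,0],[-0.001,0.0002,-0.0008,0],[-0.001,0.0002,-0.0008,0],[-0.001,0.0002,-0.0008,0],[-0.001,0.0002,-0.0008,0],[-0.001,0.0002,-0.0008,0]],
])

```text
t: 10.55
tool_pos: [0.4988, -0.2047, 0.1839]
ee_rot: [[0.182, 0.983, 0.005], [0.983, -0.182, -0.004], [-0.003, 0.005, -1.0]]
ft_force: [5.2, -0.1, 4.4]
grip_width: 0.0119
```

Call:
move_arm([
  [[-0.0006,0.0001,-0.0005,0],[-0.0006,0.0001,-0.0005,0],[-0.0006,0.0001,-0.0005,0],[-0.0006,0.0001,-0.0005,0],[-0.0006,0.0001,-0.0005,0],[-0.0006,0.0001,-0.0005,0],[-0.0006,0.0001,-0.0005,0],[-0.0006,0.0001,-0.0005,0]],
])

```text
t: 11.22
tool_pos: [0.4987, -0.2047, 0.1839]
ee_rot: [[0.182, 0.983, 0.006], [0.983, -0.182, -0.004], [-0.003, 0.007, -1.0]]
ft_force: [4.9, -0.5, 6.1]
grip_width: 0.0122
```

Call:
move_arm([
  [[0.0045,-0.0008,0.0039,0],[0.0136,-0.0025,0.0116,0],[0.0226,-0.0042,0.0193,0],[0.0316,-0.0059,0.027,0],[0.0407,-0.0076,0.0347,0],[0.0497,-0.0092,0.0424,0],[0.0588,-0.0109,0.0502,0],[0.0678,-0.0126,0.0579,0]],
])

```text
t: 11.88
tool_pos: [0.5649, -0.2171, 0.2396]
ee_rot: [[0.183, 0.983, -0.002], [0.983, -0.183, -0.002], [-0.002, -0.001, -1.0]]
ft_force: [0.6, -0.4, -0.4]
grip_width: 0.0119
```

Call:
move_arm([
  [[0.012,-0.0023,0.0103,0],[0.0241,-0.0045,0.0206,0],[0.0301,-0.0056,0.0206,0],[0.0301,-0.0056,0.0206,0]],
])

```text
t: 12.22
tool_pos: [0.5947, -0.2229, 0.258]
ee_rot: [[0.183, 0.983, -0.006], [0.983, -0.183, -0.001], [-0.002, -0.006, -1.0]]
ft_force: [-1.1, -0.2, -0.2]
grip_width: 0.0118
```

Run:
```python
from h import *
from look import sz
s=ctrl.read_state();print(s['t'],sz(s['tool_pos']),s['tool_pos'],s['ft_force'])
im2,c2=cap('scene','s8');im,cw=cap('wrist','w8')
g=np.array(s['tool_pos'])+[0,0,.002];u=np.array([.983,-.183,0])
for th in(35,40,45):
  t=np.radians(th); P=g-.117*(u*np.cos(t)+np.array([0,0,np.sin(t)])); print(th,proj(cw,P),proj(c2,P))
h=cv2.cvtColor(im,cv2.COLOR_RGB2HSV); 
print([ (r,int((h[r,300:345,1]<60).sum()),im[r,322].tolist()) for r in range(60,116,3)])
```

```text
12.2167 (np.float64(130.5), np.float64(-0.2), np.float64(260.0)) [ 0.59474471 -0.22285111  0.25804884] [-1.10097878 -0.23056897 -0.18009859]
35 (np.float64(323.8016696967177), np.float64(82.37710295448069)) (np.float64(238.66170061370218), np.float64(153.40122936625696))
40 (np.float64(323.76221253845586), np.float64(93.27737242277082)) (np.float64(237.19466650597263), np.float64(156.708872207394))
45 (np.float64(323.72643914202246), np.float64(104.26716698016736)) (np.float64(235.500553998047), np.float64(159.93995505698302))
[(60, 0, [84, 57, 46]), (63, 0, [91, 66, 53]), (66, 0, [90, 64, 51]), (69, 0, [86, 64, 50]), (72, 0, [88, 62, 48]), (75, 0, [87, 63, 51]), (78, 0, [86, 63, 50]), (81, 0, [86, 58, 39]), (84, 0, [90, 65, 49]), (87, 0, [88, 63, 50]), (90, 0, [97, 77, 66]), (93, 9, [152, 148, 142]), (96, 11, [155, 149, 144]), (99, 11, [74, 67, 63]), (102, 11, [150, 146, 140]), (105, 11, [156, 151, 144]), (108, 11, [151, 145, 138]), (111, 11, [241, 239, 233]), (114, 12, [241, 236, 231])]
```

Call:
move_arm([
  [[-0.004,-0.022,0,0],[-0.0077,-0.0413,0,0],[-0.04,-0.0353,0,0],[-0.075,-0.0288,0,0],[-0.11,-0.0223,0,0],[-0.13,-0.0186,-0.005,0],[-0.1405,-0.0166,-0.02,0],[-0.1405,-0.0166,-0.03,0]],
], grip_force=5)

```text
t: 12.98
tool_pos: [0.4503, -0.2384, 0.2272]
ee_rot: [[0.184, 0.983, -0.008], [0.983, -0.184, -0.0], [-0.002, -0.008, -1.0]]
ft_force: [-0.1, -0.1, -1.0]
grip_width: 0.0119
```

```bash
python3 look.py 9 40
```

```text
12.9833 [ 0.4503 -0.2384  0.2272] s,lat,zaxis (np.float64(-8.7), np.float64(-41.8), np.float64(229.2)) yaw -10.628138933488458 [-0.08 -0.08 -1.02] 0.01185787873346839
40.0 tip scene [268.7 139.4] wrist [322.9  92. ]
```

View pics/c9.png

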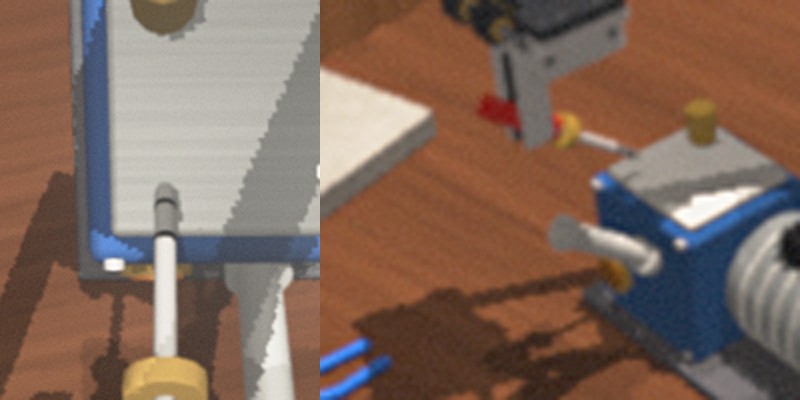

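Call:
move_arm([
  [[0.0036,-0.0007,-0.0107,0],[0.0095,-0.0018,-0.0186,0],[0.0147,-0.0027,-0.027,0],[0.0193,-0.0036,-0.0357,0],[0.023,-0.0043,-0.0449,0],[0.0259,-0.0048,-0.0543,0],[0.028,-0.0052,-0.064,0],[0.028,-0.0052,-0.064,0]],
])

```text
t: 13.75
tool_pos: [0.479, -0.2427, 0.158]
ee_rot: [[0.183, 0.983, -0.015], [0.983, -0.183, 0.005], [0.002, -0.016, -1.0]]
ft_force: [-0.8, 1.2, -1.6]
grip_width: 0.0121
```

```bash
python3 look.py 10 5 10 15
python3 - <<'E'
from h import *
im,_=load('w10');print([(r,im[r,322].tolist()) for r in range(0,60,3)])
E
```

```text
13.75 [ 0.479  -0.2427  0.158 ] s,lat,zaxis (np.float64(20.3), np.float64(-40.9), np.float64(160.0)) yaw -10.557499263095679 [-0.84  1.23 -1.57] 0.012130152904931373
5.0 tip scene [268.4 140.9] wrist [324.4  22.5]
10.0 tip scene [268.4 143.8] wrist [324.3  31.4]
15.0 tip scene [268.1 146.8] wrist [324.2  40.9]
[(0, [198, 196, 188]), (3, [199, 198, 189]), (6, [202, 201, 193]), (9, [198, 197, 189]), (12, [201, 200, 192]), (15, [196, 194, 186]), (18, [197, 194, 186]), (21, [203, 199, 191]), (24, [202, 198, 190]), (27, [169, 165, 161]), (30, [168, 163, 157]), (33, [171, 168, 161]), (36, [171, 167, 160]), (39, [172, 168, 161]), (42, [159, 155, 148]), (45, [67, 65, 67]), (48, [174, 170, 166]), (51, [173, 171, 165]), (54, [175, 170, 166]), (57, [174, 168, 162])]
```

Call:
move_arm([
  [[0.0006,-0.0001,-0.005,0],[0.001,-0.0002,-0.01,0],[0.0012,-0.0002,-0.0135,0],[0.0012,-0.0002,-0.0143,0],[0.0012,-0.0002,-0.0143,0]],
])

```text
t: 14.27
tool_pos: [0.4802, -0.2433, 0.1457]
ee_rot: [[0.184, 0.983, -0.013], [0.983, -0.183, 0.004], [0.001, -0.014, -1.0]]
ft_force: [-0.6, 0.5, -0.5]
grip_width: 0.0118
```

```bash
python3 look.py 11 -5 0 5
python3 - <<'E'
from h import *
print(np.round(ctrl.read_state()['ee_rot'],3).tolist())
im,_=load('w11');print([(r,im[r,322].tolist()) for r in range(0,45,2)])
E
```

```text
14.2667 [ 0.4802 -0.2433  0.1457] s,lat,zaxis (np.float64(21.7), np.float64(-41.2), np.float64(147.7)) yaw -10.575301441362157 [-0.57  0.46 -0.46] 0.011845531630603076
-5.0 tip scene [267.8 138.9] wrist [324.5   6.4]
0.0 tip scene [268.2 141.6] wrist [324.3  13.5]
5.0 tip scene [268.4 144.4] wrist [324.1  21.6]
[[0.184, 0.983, -0.012], [0.983, -0.184, 0.003], [0.001, -0.013, -1.0]]
[(0, [205, 204, 195]), (2, [205, 203, 195]), (4, [207, 203, 196]), (6, [206, 203, 196]), (8, [211, 208, 201]), (10, [210, 208, 200]), (12, [209, 207, 199]), (14, [211, 208, 199]), (16, [197, 193, 187]), (18, [163, 159, 153]), (20, [172, 168, 161]), (22, [191, 186, 180]), (24, [195, 191, 183]), (26, [195, 190, 184]), (28, [196, 191, 184]), (30, [196, 192, 186]), (32, [194, 190, 185]), (34, [188, 185, 178]), (36, [99, 96, 95]), (38, [77, 77, 79]), (40, [156, 153, 148]), (42, [198, 193, 189]), (44, [193, 189, 182])]
```

Call:
move_arm([
  [[0,0,-0.002,0],[0,0,-0.003,0],[0,0,-0.003,0],[0,0,-0.003,0],[0,0,-0.003,0]],
])

```text
t: 14.78
tool_pos: [0.4804, -0.2434, 0.1431]
ee_rot: [[0.184, 0.983, -0.012], [0.983, -0.184, 0.003], [0.001, -0.013, -1.0]]
ft_force: [-0.1, 0.4, 0.0]
grip_width: 0.0116
```

Call:
move_arm([
  [[0,0,0.01,0],[0,0,0.03,0],[0,0,0.05,0],[0,0,0.05,0],[0,0,0.05,0]],
], grip_force=10)

```text
t: 15.2
tool_pos: [0.4812, -0.2439, 0.1949]
ee_rot: [[0.183, 0.983, -0.009], [0.983, -0.183, 0.001], [-0.001, -0.009, -1.0]]
ft_force: [-1.2, 0.7, -1.8]
grip_width: 0.0123
```

```bash
python3 look.py 12 -5 0 5
python3 - <<'E'
from h import *
print(np.round(ctrl.read_state()['ee_rot'],3).tolist())
im,_=load('w12');print([(r,im[r,322].tolist()) for r in range(0,45,2)])
E
```

```text
15.2 [ 0.4812 -0.2439  0.1949] s,lat,zaxis (np.float64(22.7), np.float64(-41.6), np.float64(196.9)) yaw -10.570816476986536 [-1.15  0.65 -1.84] 0.012286258233125
-5.0 tip scene [266.1 125. ] wrist [323.6   7. ]
0.0 tip scene [266.5 127.9] wrist [323.5  14.1]
5.0 tip scene [266.7 130.9] wrist [323.5  22.3]
[[0.184, 0.983, -0.014], [0.983, -0.183, 0.004], [0.001, -0.014, -1.0]]
[(0, [191, 189, 181]), (2, [193, 191, 183]), (4, [192, 188, 181]), (6, [196, 193, 186]), (8, [190, 186, 178]), (10, [187, 187, 180]), (12, [193, 192, 183]), (14, [186, 184, 177]), (16, [151, 148, 142]), (18, [159, 157, 150]), (20, [174, 170, 165]), (22, [180, 176, 170]), (24, [180, 177, 171]), (26, [179, 175, 168]), (28, [180, 175, 170]), (30, [183, 179, 172]), (32, [184, 179, 174]), (34, [124, 121, 119]), (36, [72, 69, 69]), (38, [101, 101, 99]), (40, [181, 177, 169]), (42, [186, 182, 175]), (44, [182, 179, 170])]
```

Call:
move_arm([
  [[0.03,-0.005,0.005,0],[0.07,-0.005,0.005,0],[0.105,0,0.005,0],[0.135,0.02,0.005,0],[0.16,0.05,0,0],[0.175,0.085,0,0],[0.185,0.12,-0.01,0],[0.19,0.15,-0.015,0]],
])

```text
t: 15.97
tool_pos: [0.6702, -0.0905, 0.1735]
ee_rot: [[0.183, 0.983, -0.018], [0.983, -0.182, 0.006], [0.002, -0.019, -1.0]]
ft_force: [-0.6, -0.6, -1.2]
grip_width: 0.0116
```

Call:
move_arm([
  [[0,0.03,-0.01,0],[0,0.055,-0.02,0],[0,0.07,-0.028,0],[0,0.0755,-0.032,0],[0,0.0755,-0.032,0],[0,0.0755,-0.032,0]],
])

```text
t: 16.47
tool_pos: [0.6701, -0.0161, 0.141]
ee_rot: [[0.183, 0.983, -0.019], [0.983, -0.183, 0.005], [0.001, -0.019, -1.0]]
ft_force: [0.4, -0.1, -0.9]
grip_width: 0.0118
```

```bash
python3 look.py 13 0
python3 - <<'E'
from h import *
s=ctrl.read_state();g=np.array(s['tool_pos'])+[0,0,.002]
print(np.round(s['ee_rot'],3).tolist())
tip=g-.117*np.array([.983,-.183,0]);print('tip est',tip)
s13,cs=load('s13');t,ct=cap('top','t13')
print('top tip pred',proj(ct,tip),'scene',proj(cs,tip),'tile centre',proj(ct,(.5582,.003,.008)),proj(cs,(.5582,.003,.008)))
x,y=map(int,proj(cs,tip));X,Y=map(int,proj(ct,tip))
a=s13[y-40:y+60,x-50:x+50];b=t[Y-50:Y+50,X-50:X+50];print(x,y,X,Y)
cv2.imwrite('pics/c13.png',cv2.resize(np.hstack([a,b]),None,fx=4,fy=4,interpolation=cv2.INTER_CUBIC)[:,:,::-1])
im,_=load('w13');print([(r,im[r,322].tolist()) for r in range(0,40,2)])
E
```

```text
16.4667 [ 0.6701 -0.0161  0.141 ] s,lat,zaxis (np.float64(166.7), np.float64(216.8), np.float64(143.0)) yaw -10.557929417597947 [ 0.41 -0.13 -0.91] 0.011753599322808549
0.0 tip scene [286.4 210.7] wrist [325.1  13.5]
[[0.185, 0.983, -0.017], [0.983, -0.185, 0.005], [0.002, -0.017, -1.0]]
tip est [0.55564702 0.00451914 0.14430237]
top tip pred (np.float64(340.88455466937063), np.float64(171.57739149117472)) scene (np.float64(286.00640683286883), np.float64(210.3587190988374)) tile centre (np.float64(338.1591577176977), np.float64(182.21715065143698)) (np.float64(287.3646566834335), np.float64(244.7701314675288))
286 210 340 171
[(0, [143, 116, 99]), (2, [146, 120, 104]), (4, [145, 118, 103]), (6, [151, 125, 108]), (8, [151, 124, 109]), (10, [152, 126, 111]), (12, [156, 134, 119]), (14, [249, 248, 241]), (16, [240, 238, 232]), (18, [245, 244, 241]), (20, [247, 247, 246]), (22, [247, 247, 247]), (24, [247, 247, 247]), (26, [247, 247, 247]), (28, [247, 247, 247]), (30, [247, 247, 247]), (32, [248, 248, 248]), (34, [241, 237, 232]), (36, [145, 146, 141]), (38, [208, 204, 196])]
```

View pics/c13.png

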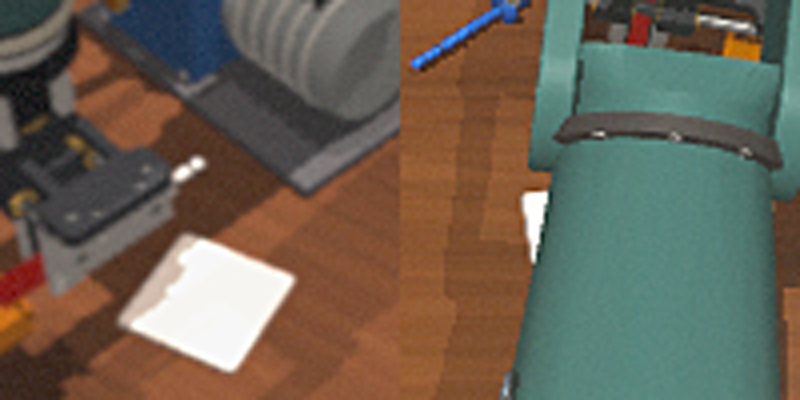

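Call:
move_arm([
  [[0.0015,-0.001,0.004,0],[0.003,-0.002,0.007,0],[0.003,-0.002,0.007,0],[0.003,-0.002,0.007,0],[0.003,-0.002,0.007,0],[0.003,-0.002,0.007,0],[0.003,-0.002,0.007,0],[0.003,-0.002,0.007,0]],
])

```text
t: 17.28
tool_pos: [0.6736, -0.0188, 0.1493]
ee_rot: [[0.184, 0.983, -0.017], [0.983, -0.184, 0.005], [0.002, -0.017, -1.0]]
ft_force: [0.1, 0.6, -0.7]
grip_width: 0.0121
```

Run:
```python
from h import *
s=ctrl.read_state();g=np.array(s['tool_pos'])+[0,0,.002];tip=g-.117*np.array([.983,-.183,0]);print('tip',tip,np.abs(s['joint_vel']).max(),s['grip_width'],s['ft_force'])
im,cw=cap('wrist','w14');sc,cs=cap('scene','s14')
print(proj(cw,tip),[(r,im[r,322].tolist()) for r in range(4,26,2)])
x,y=map(int,proj(cs,tip)); print(proj(cs,tip)); h=cv2.cvtColor(sc,cv2.COLOR_RGB2HSV)
print('bright near tip',[(int(a)+x-8,int(b)+y-8) for b,a in np.argwhere((h[y-8:y+9,x-8:x+9,1]<40)&(h[y-8:y+9,x-8:x+9,2]>140))])
s0,_=load('scene0')
for n,b in(('tray',(232,265,205,250)),('jar',(288,325,320,350)),('pliers',(180,215,160,212))):
    d=np.abs(sc[b[0]:b[1],b[2]:b[3]].astype(int)-s0[b[0]:b[1],b[2]:b[3]]).sum(2);print(n,(d>90).mean())
```

```text
tip [0.55859252 0.00265793 0.1512758 ] 0.1039274368196274 0.012076266030741238 [ 0.09586548  0.57097307 -0.67241352]
(np.float64(323.96635476211407), np.float64(13.920251133272586)) [(4, [150, 122, 106]), (6, [151, 122, 107]), (8, [149, 121, 107]), (10, [150, 121, 107]), (12, [218, 200, 183]), (14, [249, 249, 248]), (16, [240, 238, 232]), (18, [245, 244, 242]), (20, [247, 247, 247]), (22, [248, 248, 247]), (24, [248, 248, 248])]
(np.float64(284.5433040720907), np.float64(208.77923308152305))
bright near tip [(282, 208), (283, 208), (284, 208), (280, 209), (281, 209), (282, 209), (283, 209), (284, 209), (279, 210), (280, 210), (281, 210), (282, 210), (283, 210), (284, 210), (278, 211), (279, 211), (280, 211), (281, 211), (282, 211), (277, 212), (278, 212), (279, 212), (280, 212), (281, 212), (278, 213), (279, 213)]
tray 0.2713804713804714
jar 0.0
pliers 0.046153846153846156
```

Run:
```python
from h import *
for f in('scene0','s14'):
    s,_=load(f);h=cv2.cvtColor(s,cv2.COLOR_RGB2HSV)
    p=s[205:270,200:250].astype(int);q=h[180:215,160:212]
    m=(h[225:270,200:250,1]>150)&(h[225:270,200:250,0]>10)&(h[225:270,200:250,0]<25)&(h[225:270,200:250,2]>100);a=np.argwhere(m)+[225,200]
    b=np.argwhere((q[...,0]>95)&(q[...,0]<125)&(q[...,1]>100))+[180,160]
    print(f,len(a),a.min(0),a.max(0),'pliers',len(b),b.min(0),b.max(0))
ctrl.hand_in()
```

```text
scene0 1437 [225 200] [269 249] pliers 171 [185 180] [203 207]
s14 991 [225 200] [265 249] pliers 168 [185 180] [203 206]
the job is handed in; nothing more can be done
```

I carried out the oil check and handed it in at about 17.4 s, of the 54 s allowed. `hand_in` gives no verdict.

**What I did**
- I gripped the red-handled rod at its origin and lifted it straight off the rest. The first grasp sat about 4.5 mm too high, so I regripped before lifting.
- The moves cannot tilt the tool, so I tilted the rod 40° by letting it pivot in a light grip under the tube's rim.
- I slid it down the tube until the collar stopped on the mouth. I held it there about 1.4 s, pushing about 3.5 to 8 N, then drew it fully out.
- I levelled it by resting its tip gently on the oil case's flat top, then carried it to the tile.

**Last checks**
- **Tip position:** it is at about (0.559, 0.003, 0.151) m. The measured tile centre is (0.558, 0.003), so the tip is within about 1 mm and 15 cm above the bench.
- **Level:** the wrist and scene pictures agree with a level rod to about 1°. The tool itself leans about 1° from vertical.
- **Still and held:** the grip width of 12 mm shows the rod is still held. Joint speeds were about 0.1°/s.
- **Bystanders:** the jar's image area is unchanged and the pliers' blue handles have the same outline. My colour check of the bead tray disagreed: about 27% of its image area changed and the mask did not isolate the tray. I put that down to the arm or its shadow, since no part of the gripper came near tray height there, but I did not confirm it.

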